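# Scrub out the tumbler's hopper and snap its lid on

## Task

The glass tumbler is done for the day: take the bottle brush out of its blue jar and scrub the empty hopper with two full strokes (down to the floor and up to the mouth, and the same again), then lower the brush back into its jar and leave it standing there. Put the yellow lid squarely on the hopper and press it down past the orange clips until it snaps flat onto the rim, and finish holding: the program ends with the fingers still on the lid, pressing it firmly down. Leave the other things on the bench where they are.

Things in the scene. Friction and masses are not known exactly. Their poses are not given: they have to be found in the camera images.
- tumbler: small vibratory tumbler for glass tesserae, fixed to the bench: blue base plate 290 x 150 mm with an upright round grey hopper, and a blue motor housing (115 x 120 mm, its top at z = 94 mm, its switch to 104 mm) whose middle is 150 mm from the hopper's axis along the body's +x. Origin: on the hopper's axis, at bench level; z up. It is set down at different places and turned.
- hopper_mouth (a point): centre of the hopper's open round mouth, level with the rim, 115 mm above the bench. Hopper: 80 mm wide inside, 88 outside, 73 deep. Outside it, 50 to 53 mm from the axis, stand three orange spring clips, 16 mm wide, at 60, 180 and -60 degrees from the tumbler's +x; their tops are 21 mm above the rim, their sloped noses reach in to 45.5 mm from the axis, 5.5 mm above the rim.
- hopper_floor (a point): centre of the hopper's flat inner floor, 42 mm above the bench
- lid: loose round yellow lid, about 0.16 kg, standing on its plug, knob up; its yaw does not matter. From below: black rubber plug 76 mm across (foot tapered to 62), 18 mm high; yellow flange 96 mm across (3 mm edge, stepped up to 6 mm at 88 mm), its top 24 mm above the bench; black knob 26 mm across, 28 mm high, its top 52 mm above the origin. Origin: centre of the plug's underside; z up.
- lid_knob (a point): on the lid's axis, 21 mm above the flange's top and 45 mm above the lid's origin: a good TCP height for gripping the knob
- lid_seat (a point): centre of the flange's underside, 18 mm above the lid's origin; meets hopper_mouth when the lid is home. Lowered on, the plug enters the mouth; about 10 mm above the rim the flange meets the clips. Pushing on spreads them, the force climbing to 10 to 20 N some 6 mm above the rim and easing to about 8; 1 to 3 mm above the rim it drops suddenly to nothing as the clips snap over the flange's edge.
- clip0 (a joint): lean of the spring clip at 60 degrees, rad: 0 upright (also when hooked over the lid), about 0.06 when the lid's edge holds it spread; it springs back by itself
- clip1 (a joint): the same for the clip at 180 degrees
- clip2 (a joint): the same for the clip at -60 degrees
- jar: loose blue stoneware jar, 0.55 kg, 92 mm across, 70 mm high, walls 5 mm, open at the top. Origin: centre of its underside. The brush stands in it. Jar and lid swap sides from start to start.
- jar_floor (a point): centre of the jar's flat inner floor, 6 mm above the bench
- brush: loose bottle brush, about 0.11 kg, 185 mm long, upright in the jar on its flat head. Head: white and blue bristles 55 mm high, 73 mm across (the stiff part 64); thin wire 20 mm; wooden handle 20 mm thick, from 75 to 185 mm above the origin, red band near its top. Origin: centre of the head's underside; z along the handle, up.
- brush_grip (a point): on the handle's axis, 160 mm above the brush's origin and 25 mm below the handle's top: a good TCP height for gripping it from above
- cup: bystander: dark stoneware mixing cup, 96 mm across, 75 mm high; origin under its middle
- tub: bystander: clear square tub of orange and yellow tesserae, 85 x 85 x 40 mm; origin under its middle
- hammer: bystander: mosaic hammer lying flat, handle 250 mm along its x, steel head 180 mm wide along its y; origin at bench level under the handle, 85 mm from the head
- palette_knife: bystander: palette knife lying flat, 225 mm long along its x, 20 mm high; origin near the middle of its length, at bench level
- wood_block: bystander: round wooden block, 76 mm across, 50 mm high; origin under its middle
- tweezers: bystander: steel tweezers lying flat, 150 mm long along their x, 5 mm high; origin in the middle
Not all that is in view belongs to the job. What is shaped like the brush but green is not meant. Several things have the shape of the lid; the one meant has the colours described above.

How it is judged:
By the outcome, as a careful person would: the job done as asked, in the order asked, and still so for the second after the job is handed in, while the arm keeps its last pose, push and grip.
It also fails if it takes over 69 s, if anything falls off the work surface, if the arm or the gripper's body presses on something with over 40 N, if the wrist force passes 120 N, or if a joint passes its speed limit or range.

## Robot

A 7-joint arm with a two-finger parallel gripper is mounted at the origin on the work surface. World frame = base frame: x ahead of the robot, y to its left, z up, the work surface at z = 0. Lengths are in m, angles in degrees, forces in N, time in s.
With the tool pointing down it reaches from about 0.425 to 0.875 m from the base axis. Payload 4.7 kg.
Tool frame: the origin (TCP) lies between the finger pads, 19 mm behind the fingertips; this is the grasp point; z points along the fingers, y is the line along which they close (so a half turn about z gives the same grasp; the last joint's range is limited). The gripper opens to 87 mm and grips with 3 to 60 N. Pads are 19 mm wide; open, the fingers measure 117 mm over their backs; the gripper's body (75 mm by 190 mm) begins 51 mm behind the grasp point.
Start: joints at [-74.421, 18.392, -4.016, 83.108, 1.295, 78.541, -3.26], TCP at [0.166, 0.629, 0.241] pointing down, gripper open.
Joint ranges: [-163.93, 163.93], [-17.29, 119.83], [-79.2, 71.16], [3.27, 140.29], [-89.18, 269.18], [5.43, 117.66], [-154.24, 154.24]. Speed limits (degrees/s): [147.25, 147.25, 180, 180, 180, 180, 180].

## Interface

Orientations are given as [roll, pitch, yaw] about the fixed x, y, z axes, in that order (R = Rz(yaw) Ry(pitch) Rx(roll)).
In Python, from cell import env gives the robot as it stands.
- The arm moves only by the tool step_arm, never from a script. Its argument "moves" is a list of rows, each an object with "dp": the shift along the tool's x, y, z in mm, a list of three; "dr": the turn, a rotation vector about the tool's x, y, z in rad, a list of three; "fingers": the closure, from 0 (fully open) to 1 (shut). In form: [{"dp": [dx, dy, dz], "dr": [ax, ay, az], "fingers": fingers}, ...]. A call has exactly 5 rows; each row shifts and turns the commanded pose from where the row before left it, along the tool's axes as they then stand; what a row does not reach is not made up. A row lasts 1/8 s, in which the tool goes at most 62.5 mm and 10.7 degrees, less where a joint would pass 70% of its speed; a pose out of reach is approached as far as the arm can. A call with a gripper value outside its range is refused whole. The fingers move at their own pace and stop on an object; "squeeze" is the grip in N (left out, the last holds). Time passes only in rows, so rows that do not move let the fingers close, or fill a call up. It gives the time, the measured TCP pose, the force, the opening and the grip force at its end, in the units of the state.
- env.get_obs(): the state, without advancing time (a new reading comes with each control period).
- env.read_camera(name): name is "scene" or "top" or "wrist"; returns the picture (384x512x3 uint8, red, green, blue); there is no depth.
- env.camera_model(name): a dict with "fx", "fy", "cx", "cy" (pixels), "R" (3x3) and "t" (3): a world point X has camera coordinates R X + t. Camera axes: x right, y down, z forward; pixel columns grow to the right and rows downward; lengths in m; the calibration is good to about 2 mm. A picture is of the moment at which its call begins: read the wrist's pose just before it. camera_model takes no time and is no camera call; for the wrist camera it gives the pose at the moment of the call.
- env.sign_off(): hands the job in; it is judged then, once.
The state is a dict: "time_s": time; "qpos": joint angles; "joint_velocities": joint speeds; "effort": joint torques, N m; "tool_pos": TCP position; "tool_rot": TCP orientation; "force": force on the tool from outside, world axes, zero at the start; "wrist_torque": the same for the moment, N m; "grip_width": finger opening in m; "grasp_force": force on a finger pad.
Only numpy, scipy, OpenCV 4.12 (cv2) and the standard library are available. Lean on these libraries where they do the work, as an engineer would, in place of code of your own. Each camera call takes 0.05 s, during which the arm holds its last target. There are 200 camera calls.

## Working session

There is one attempt and no reset: what is moved stays moved. The work goes in short steps, Python scripts to look and compute and a tool call to move; the robot and the scene stay as the last step left them, time stands still between calls to the robot, and variables do not carry over. Pictures are saved under pics/ and viewed, at most 10 in all, crops included, and the job is handed in when it is done.

Besides the shell and the picture viewer there is one more tool, called after "Emit:" by a JSON object that holds its "op" and its "data". step_arm: Moves the arm, as the interface text tells. Its arguments: {"type":"object","properties":{"moves":{"type":"array","items":{"type":"object","properties":{"dp":{"type":"array","items":{"type":"number"}},"dr":{"type":"array","items":{"type":"number"}},"fingers":{"type":"number"}}}},"squeeze":{"type":"number"}},"required":["moves"]}

```bash
mkdir -p pics; cat > h.py <<'E'
import numpy as np, cv2
from cell import env
def snap(cam,name):
    m=env.camera_model(cam); im=env.read_camera(cam)
    cv2.imwrite(f'pics/{name}.png',cv2.cvtColor(im,cv2.COLOR_RGB2BGR)); np.savez(f'pics/{name}.npz',**m); return im
def ray(name,u,v):
    m=np.load(f'pics/{name}.npz'); d=np.array([(u-m['cx'])/m['fx'],(v-m['cy'])/m['fy'],1]); R=m['R']
    d=R.T@d; return -R.T@m['t'], d/np.linalg.norm(d)
def atz(name,u,v,z):
    o,d=ray(name,u,v); return o+d*(z-o[2])/d[2]
def tri(*obs):
    A=0;b=0
    for n,u,v in obs:
        o,d=ray(n,u,v); P=np.eye(3)-np.outer(d,d); A=A+P; b=b+P@o
    return np.linalg.solve(A,b)
def proj(name,X):
    m=np.load(f'pics/{name}.npz'); c=m['R']@np.array(X)+m['t']; return c[0]/c[2]*m['fx']+m['cx'],c[1]/c[2]*m['fy']+m['cy']
E
python3 - <<'E'
from h import *
a=snap('top','top0');b=snap('scene','scene0');c=snap('wrist','wrist0')
for n,i in(('top',a),('scene',b)):
    cv2.imwrite(f'pics/{n}0v.png',cv2.resize(cv2.cvtColor(i,cv2.COLOR_RGB2BGR),(800,600),interpolation=cv2.INTER_CUBIC))
o=env.get_obs();print(o)
for n in('top0','scene0','wrist0'):
    print(n,ray(n,256,192),np.load(f'pics/{n}.npz')['R'].round(2).tolist())
E
```

```text
{'time_s': 0.15, 'qpos': array([-74.42054594,  18.43000265,  -4.01535763,  83.15869408,
         1.29506642,  78.54055884,  -3.2612667 ]), 'joint_velocities': array([ 0.01009977, -0.18045696, -0.13273606, -0.13870422, -0.01830113,
        0.1054983 ,  0.03312285]), 'effort': array([-6.99553107e-05, -4.91794467e+01, -4.04457059e-01, -3.12879395e+01,
       -6.39220909e-02,  4.03156551e-02,  9.68837435e-05]), 'tool_pos': array([0.16567548, 0.62813017, 0.24040612]), 'tool_rot': array([-1.79915964e+02,  5.15186548e-03,  1.65228521e+02]), 'force': array([ 0.45134224, -0.56296833, -0.22707759]), 'wrist_torque': array([-0.03882941,  0.00623268, -0.0126119 ]), 'grasp_force': 0.0, 'grip_width': 0.08720522776610322}
top0 (array([ 0.42353422, -0.03067998,  1.30393105]), array([ 0.06437435,  0.02248037, -0.99767258])) [[0.01, -1.0, -0.01], [-1.0, -0.01, -0.07], [0.07, 0.01, -1.0]]
scene0 (array([ 1.77809414, -0.52279281,  1.05313959]), array([-0.75710381,  0.31017833, -0.57496367])) [[0.39, 0.92, -0.01], [0.52, -0.23, -0.82], [-0.76, 0.32, -0.57]]
wrist0 (array([0.09645886, 0.64616505, 0.38287602]), array([ 0.25331722, -0.07369474, -0.96457217])) [[0.26, 0.97, -0.0], [0.93, -0.25, 0.27], [0.26, -0.07, -0.96]]
```

View pics/top0v.png

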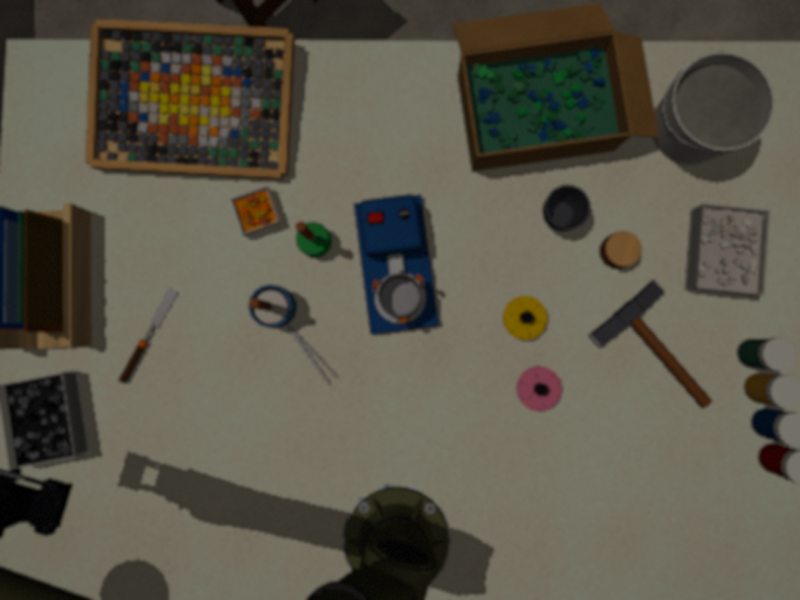

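View pics/scene0v.png

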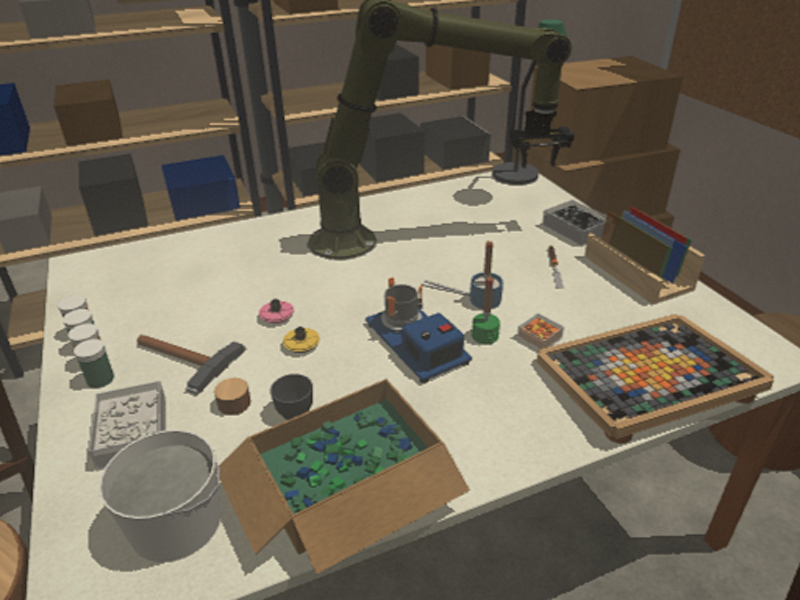

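Top view (scaled 1.5625x): the blue jar with the brush is at (272,306) and the green decoy brush at (314,240). The yellow lid is at (525,318), the pink decoy lid at (540,388), and the hopper at (401,297) with its motor at (392,225). The yellow lid with black knob and the brush in the blue jar match the description, so I'll confirm both in enlarged crops.

```bash
python3 - <<'E'
from h import *
for n,(u,v) in(('top0',(150,115)),('scene0',(150,140))):
    i=cv2.imread(f'pics/{n}.png')[v:v+150,u:u+200]
    i=cv2.resize(i,(800,600),interpolation=cv2.INTER_CUBIC)
    cv2.imwrite(f'pics/{n}c.png',np.clip(i*1.4,0,255).astype('uint8'))
E
```

```text
(no output)
```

View pics/top0c.png

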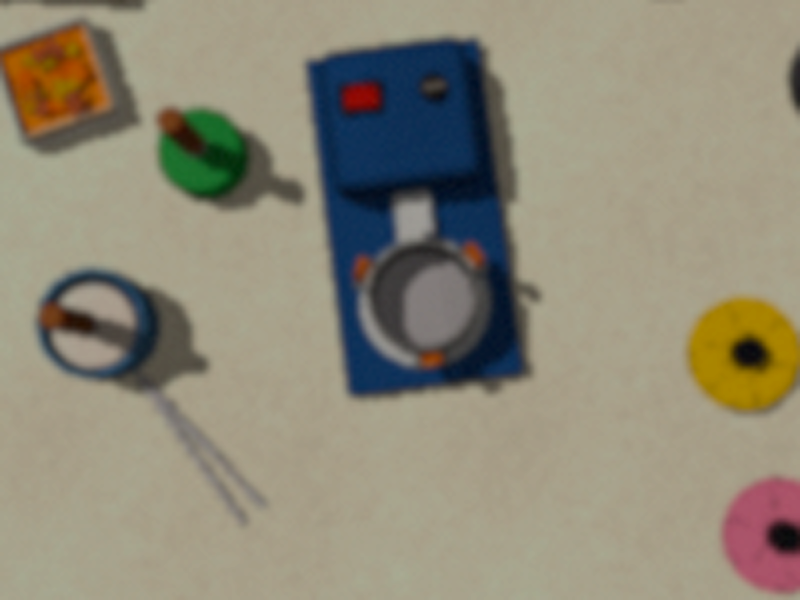

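View pics/scene0c.png

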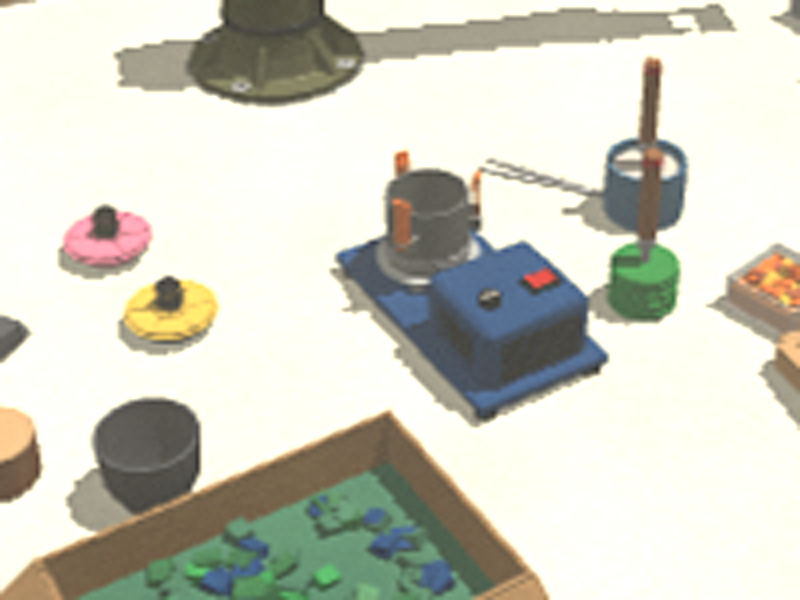

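The crops confirm both. The yellow flange with a black knob is at top crop (745,354), scene crop (167,285); the pink lid is the decoy. The wooden brush with white bristles stands in the blue jar, with its handle top at top crop (50,316), scene crop (651,62). The green brush stands on its own. Triangulating now.

```bash
python3 - <<'E'
from h import *
T=lambda x,y:('top0',150+(x+.5)/4-.5,115+(y+.5)/4-.5)
S=lambda x,y:('scene0',150+(x+.5)/4-.5,140+(y+.5)/4-.5)
for n,a,b in(('handle top',(50,316),(651,63)),('lid knob top',(750,351),(167,281)),('lid flange c',(745,354),(170,309)),('hopper mouth',(424,301),(427,190)),('jar rim',(98,324),(646,158)),('green top',(172,120),(652,154))):
    p=tri(T(*a),S(*b)); print(n,p.round(4),np.hypot(*p[:2]).round(3))
    for t,x in((T,a),(S,b)):
        q=proj(t(*x)[0],p); print('  res',np.round(np.array(q)-t(*x)[1:],2))
for n,a,z in(('jar rim',(98,324),.07),('hop',(424,301),.115),('lid',(745,354),.024),('handle',(50,316),.191)): print(n,atz(*T(*a),z).round(4))
c=[atz(*T(*a),.0)[:2] for a in((308,60),(478,40),(527,375),(352,395))]
print(np.round(c,4).tolist())
E
```

```text
handle top [0.4881 0.2685 0.1877] 0.557
  res [0.55 0.23]
  res [ 0.4 -0.1]
lid knob top [ 0.4718 -0.269   0.054 ] 0.543
  res [0.39 0.12]
  res [0.33 0.02]
lid flange c [ 0.471  -0.2706  0.018 ] 0.543
  res [0.07 0.02]
  res [0.06 0.  ]
hopper mouth [ 0.5075 -0.0015  0.1123] 0.508
  res [-0.36 -0.14]
  res [-0.29  0.02]
jar rim [0.4903 0.2651 0.0687] 0.557
  res [-0.64 -0.27]
  res [-0.5   0.11]
green top [0.6357 0.1845 0.1827] 0.662
  res [-0.07 -0.03]
  res [-0.06  0.01]
jar rim [0.4894 0.2627 0.07  ]
hop [ 0.5069 -0.0027  0.115 ]
lid [ 0.4708 -0.2693  0.024 ]
handle [0.4885 0.2693 0.191 ]
[[0.7234, 0.1024], [0.7418, -0.0447], [0.4524, -0.0883], [0.4342, 0.0607]]
```

Heights check against the text: handle top 188 (191), knob top 54 (52), mouth 112 (115), jar rim 69 (70) mm. The tumbler's yaw is about 8.4°. Moving above the brush.

Emit:
{"op": "step_arm", "data": {"moves": [{"dp": [-40, -26, 0]}, {"dp": [-40, -26, 0]}, {"dp": [-40, -26, 0]}, {"dp": [-40, -26, 0]}, {"dp": [-40, -26, 0]}]}}

```text
validation failed for argument at $.mo...
```

Emit:
{"op": "step_arm", "data": {"moves": [{"dp": [-40, -26, 0]}, {"dp": [-40, -26, 0]}, {"dp": [-40, -27, 0]}, {"dp": [-40, -27, 0]}, {"dp": [-43, -28, 0]}]}}

```text
validation failed for argument at $.mo...
```

Emit:
{"op": "step_arm", "data": {"moves": [{"dp": [0, 0, 0]}, {"dp": [0, 0, 0]}, {"dp": [0, 0, 0]}, {"dp": [0, 0, 0]}, {"dp": [0, 0, 0]}]}}

```text
validation failed for argument at $.mo...
```

Emit:
{"op": "step_arm", "data": {"moves": [{"dp": [-40, -26, 0], "dr": [0, 0, 0], "fingers": 0}, {"dp": [-40, -26, 0], "dr": [0, 0, 0], "fingers": 0}, {"dp": [-40, -26, 0], "dr": [0, 0, 0], "fingers": 0}, {"dp": [-40, -26, 0], "dr": [0, 0, 0], "fingers": 0}, {"dp": [-40, -26, 0], "dr": [0, 0, 0], "fingers": 0}]}}

```text
time_s: 0.78
tool_pos: [0.3268, 0.4504, 0.2411]
tool_rot: [-180.0, -0.0, 165.2]
force: [0.3, 0.2, 0.7]
grip_width: 0.0874
grasp_force: 0.0
```

Emit:
{"op": "step_arm", "data": {"moves": [{"dp": [-40, -26, 0], "dr": [0, 0, 0], "fingers": 0}, {"dp": [-40, -26, 0], "dr": [0, 0, 0], "fingers": 0}, {"dp": [-40, -27, 0], "dr": [0, 0, 0], "fingers": 0}, {"dp": [-40, -27, 0], "dr": [0, 0, 0], "fingers": 0}, {"dp": [-43, -28, 0], "dr": [0, 0, 0], "fingers": 0}]}}

```text
time_s: 1.4
tool_pos: [0.4887, 0.2695, 0.2411]
tool_rot: [180.0, -0.0, 165.3]
force: [0.1, 0.8, 0.8]
grip_width: 0.0869
grasp_force: 0.0
```

```bash
cat >> h.py <<'E'
from scipy.spatial.transform import Rotation
def go(x,y,z):
    o=env.get_obs(); R=Rotation.from_euler('xyz',o['tool_rot'],degrees=True).as_matrix()
    d=R.T@(np.array([x,y,z])-o['tool_pos'])*1000
    print('t',round(o['time_s'],2),'pos',o['tool_pos'].round(4),'rot',o['tool_rot'].round(2),'F',o['force'].round(2),'w',round(o['grip_width'],4),round(o['grasp_force'],1),'q',o['qpos'].round(0),'-> dp',d.round(1))
E
python3 - <<'E'
from h import *
go(.4883,.269,.24); i=snap('wrist','w1')
cv2.imwrite('pics/w1v.png',np.clip(cv2.resize(cv2.cvtColor(i,cv2.COLOR_RGB2BGR),(800,600))*1.4,0,255).astype('uint8'))
E
```

```text
t 1.4 pos [0.4887 0.2695 0.2411] rot [ 1.7999e+02 -1.0000e-02  1.6527e+02] F [0.14 0.76 0.84] w 0.0869 0.0 q [-45.   7.  15.  97.  -2.  76.  45.] -> dp [ 0.3 -0.5  1.1]
```

View pics/w1v.png

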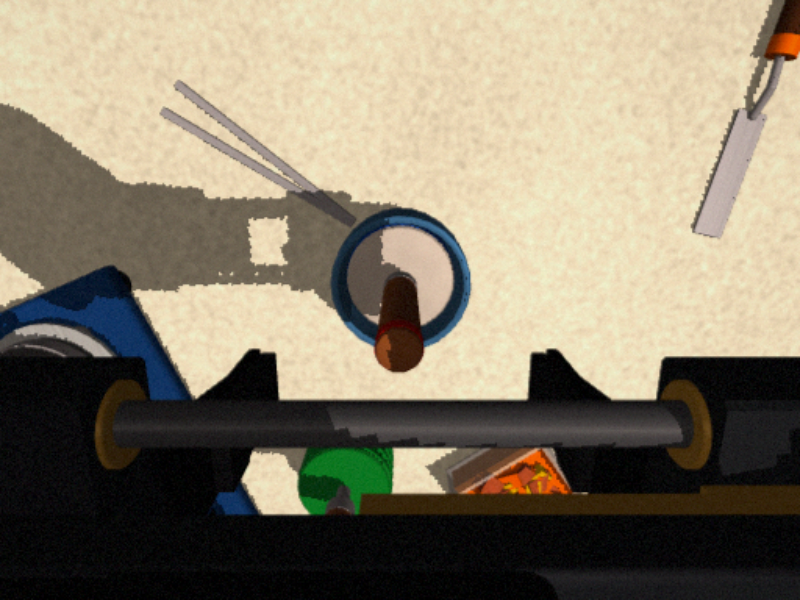

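The wrist view shows the handle's top at (400,349), between the fingers, and the jar's rim centred on about (401,279). The tweezers lie beside the jar.

```bash
python3 - <<'E'
from h import *
f=lambda x,y:('w1',(x+.5)/1.5625-.5,(y+.5)/1.5625-.5)
p=atz(*f(400,349),.191); j=atz(*f(401,279),.07); print(p,j)
print(tri(f(400,349),('top0',150+50.5/4-.5,115+316.5/4-.5)))
go(p[0],p[1],.166)
E
```

```text
[0.48986387 0.2675539  0.191     ] [0.48854398 0.26792441 0.07      ]
[0.4882349  0.26803195 0.19552451]
t 1.45 pos [0.4943 0.2613 0.2413] rot [-179.81    0.29  164.68] F [ 4.58 -4.84  0.74] w 0.087 0.0 q [-45.   7.  15.  97.  -2.  76.  45.] -> dp [ 6.3  5.1 75.2]
```

Emit:
{"op": "step_arm", "data": {"moves": [{"dp": [0, -1, 0], "dr": [0, 0, 0], "fingers": 0}, {"dp": [0, 0, 15], "dr": [0, 0, 0], "fingers": 0}, {"dp": [0, 0, 20], "dr": [0, 0, 0], "fingers": 0}, {"dp": [0, 0, 20], "dr": [0, 0, 0], "fingers": 0}, {"dp": [0, 0, 20], "dr": [0, 0, 0], "fingers": 0}]}}

```text
time_s: 2.08
tool_pos: [0.4861, 0.271, 0.1644]
tool_rot: [-180.0, -0.1, 165.4]
force: [-0.2, -0.1, -0.2]
grip_width: 0.0869
grasp_force: 0.0
```

Emit:
{"op": "step_arm", "data": {"moves": [{"dp": [0, 0, 0], "dr": [0, 0, 0], "fingers": 0.4}, {"dp": [0, 0, 0], "dr": [0, 0, 0], "fingers": 1}, {"dp": [0, 0, 0], "dr": [0, 0, 0], "fingers": 1}, {"dp": [0, 0, 0], "dr": [0, 0, 0], "fingers": 1}, {"dp": [0, 0, 0], "dr": [0, 0, 0], "fingers": 1}], "squeeze": 30}}

```text
time_s: 2.7
tool_pos: [0.4881, 0.2696, 0.1667]
tool_rot: [180.0, 0.0, 165.2]
force: [-0.1, -0.5, 0.4]
grip_width: 0.045
grasp_force: 0.0
```

Emit:
{"op": "step_arm", "data": {"moves": [{"dp": [0, 0, 0], "dr": [0, 0, 0], "fingers": 1}, {"dp": [0, 0, 0], "dr": [0, 0, 0], "fingers": 1}, {"dp": [0, 0, 0], "dr": [0, 0, 0], "fingers": 1}, {"dp": [0, 0, 0], "dr": [0, 0, 0], "fingers": 1}, {"dp": [0, 0, 0], "dr": [0, 0, 0], "fingers": 1}]}}

```text
time_s: 3.32
tool_pos: [0.4878, 0.2695, 0.1661]
tool_rot: [-180.0, -0.0, 165.2]
force: [-0.3, 0.5, -1.3]
grip_width: 0.0191
grasp_force: 30.0
```

Emit:
{"op": "step_arm", "data": {"moves": [{"dp": [0, 0, 0], "dr": [0, 0, 0], "fingers": 1}, {"dp": [0, 0, -10], "dr": [0, 0, 0], "fingers": 1}, {"dp": [0, 0, -20], "dr": [0, 0, 0], "fingers": 1}, {"dp": [0, 0, -30], "dr": [0, 0, 0], "fingers": 1}, {"dp": [0, 0, -30], "dr": [0, 0, 0], "fingers": 1}]}}

```text
time_s: 3.95
tool_pos: [0.4879, 0.2695, 0.2579]
tool_rot: [180.0, 0.0, 165.2]
force: [-0.3, 0.2, -0.7]
grip_width: 0.0191
grasp_force: 30.0
```

Emit:
{"op": "step_arm", "data": {"moves": [{"dp": [0, 0, -40], "dr": [0, 0, 0], "fingers": 1}, {"dp": [0, 0, -34], "dr": [0, 0, 0], "fingers": 1}, {"dp": [-8, -24, 0], "dr": [0, 0, 0], "fingers": 1}, {"dp": [-12, -35, 0], "dr": [0, 0, 0], "fingers": 1}, {"dp": [-15, -44, 0], "dr": [0, 0, 0], "fingers": 1}]}}

```text
time_s: 4.58
tool_pos: [0.4949, 0.1592, 0.3294]
tool_rot: [-179.9, -0.1, 165.3]
force: [0.6, -1.8, -2.0]
grip_width: 0.0195
grasp_force: 30.0
```

Emit:
{"op": "step_arm", "data": {"moves": [{"dp": [-15, -44, 0], "dr": [0, 0, 0], "fingers": 1}, {"dp": [-15, -44, 0], "dr": [0, 0, 0], "fingers": 1}, {"dp": [-12, -35, 0], "dr": [0, 0, 0], "fingers": 1}, {"dp": [-8, -24, 0], "dr": [0, 0, 0], "fingers": 1}, {"dp": [-3, -8, 0], "dr": [0, 0, 0], "fingers": 1}]}}

```text
time_s: 5.2
tool_pos: [0.5064, -0.0053, 0.3298]
tool_rot: [-180.0, -0.0, 165.0]
force: [-1.1, 0.4, -1.2]
grip_width: 0.0194
grasp_force: 30.0
```

Emit:
{"op": "step_arm", "data": {"moves": [{"dp": [0, 0, 0], "dr": [0, 0, 0], "fingers": 1}, {"dp": [0, 0, 0], "dr": [0, 0, 0], "fingers": 1}, {"dp": [0, 0, 0], "dr": [0, 0, 0], "fingers": 1}, {"dp": [0, 0, 0], "dr": [0, 0, 0], "fingers": 1}, {"dp": [0, 0, 0], "dr": [0, 0, 0], "fingers": 1}]}}

```text
time_s: 5.82
tool_pos: [0.5072, -0.0021, 0.3302]
tool_rot: [180.0, 0.0, 165.3]
force: [0.9, 0.1, -0.4]
grip_width: 0.0192
grasp_force: 30.0
```

```bash
python3 - <<'E'
from h import *
go(.507,-.002,.20); i=snap('wrist','w2'); j=snap('scene','s2')
a=cv2.resize(i,(400,300)); b=cv2.resize(j[90:240,150:350],(400,300),interpolation=cv2.INTER_CUBIC)
cv2.imwrite('pics/w2v.png',np.clip(cv2.cvtColor(np.hstack([a,b]),cv2.COLOR_RGB2BGR)*1.4,0,255).astype('uint8'))
E
```

```text
t 5.83 pos [ 0.5072 -0.0021  0.3302] rot [180.     0.   165.26] F [ 0.87  0.14 -0.44] w 0.0192 30.0 q [-31.  -2.  28.  96.   1.  86.  72.] -> dp [  0.2   0.  130.2]
```

View pics/w2v.png

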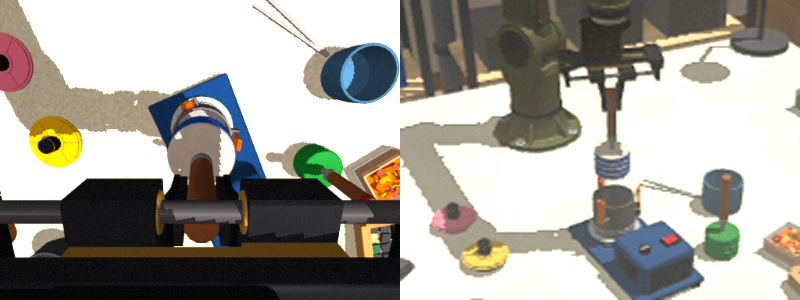

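The brush hangs straight over the hopper's axis and the jar stayed put. Scrubbing.

Emit:
{"op": "step_arm", "data": {"moves": [{"dp": [0, 0, 20], "dr": [0, 0, 0], "fingers": 1}, {"dp": [0, 0, 25], "dr": [0, 0, 0], "fingers": 1}, {"dp": [0, 0, 20], "dr": [0, 0, 0], "fingers": 1}, {"dp": [0, 0, 20], "dr": [0, 0, 0], "fingers": 1}, {"dp": [0, 0, 20], "dr": [0, 0, 0], "fingers": 1}]}}

```text
time_s: 6.55
tool_pos: [0.5072, -0.0023, 0.2247]
tool_rot: [180.0, 0.0, 165.2]
force: [0.0, 0.2, -0.7]
grip_width: 0.0189
grasp_force: 30.0
```

Emit:
{"op": "step_arm", "data": {"moves": [{"dp": [0, 0, 15], "dr": [0, 0, 0], "fingers": 1}, {"dp": [0, 0, 5], "dr": [0, 0, 0], "fingers": 1}, {"dp": [0, 0, 3], "dr": [0, 0, 0], "fingers": 1}, {"dp": [0, 0, 0], "dr": [0, 0, 0], "fingers": 1}, {"dp": [0, 0, 0], "dr": [0, 0, 0], "fingers": 1}]}}

```text
time_s: 7.18
tool_pos: [0.5076, -0.0023, 0.2029]
tool_rot: [180.0, 0.1, 165.2]
force: [0.1, 0.5, -1.1]
grip_width: 0.0195
grasp_force: 30.0
```

Emit:
{"op": "step_arm", "data": {"moves": [{"dp": [0, 0, 1], "dr": [0, 0, 0], "fingers": 1}, {"dp": [0, 0, 1], "dr": [0, 0, 0], "fingers": 1}, {"dp": [0, 0, 0], "dr": [0, 0, 0], "fingers": 1}, {"dp": [0, 0, 0], "dr": [0, 0, 0], "fingers": 1}, {"dp": [0, 0, 0], "dr": [0, 0, 0], "fingers": 1}]}}

```text
time_s: 7.8
tool_pos: [0.5079, -0.0025, 0.202]
tool_rot: [179.9, 0.1, 165.2]
force: [-1.8, 0.2, 7.0]
grip_width: 0.0196
grasp_force: 30.0
```

Contact at 7 N, so the brush is on the floor. Next: up to the mouth, down again, up.

Emit:
{"op": "step_arm", "data": {"moves": [{"dp": [0, 0, -15], "dr": [0, 0, 0], "fingers": 1}, {"dp": [0, 0, -20], "dr": [0, 0, 0], "fingers": 1}, {"dp": [0, 0, -20], "dr": [0, 0, 0], "fingers": 1}, {"dp": [0, 0, -15], "dr": [0, 0, 0], "fingers": 1}, {"dp": [0, 0, -6], "dr": [0, 0, 0], "fingers": 1}]}}

```text
time_s: 8.43
tool_pos: [0.5076, -0.0023, 0.2774]
tool_rot: [180.0, 0.1, 165.2]
force: [-0.1, 1.1, -1.1]
grip_width: 0.0192
grasp_force: 30.0
```

Emit:
{"op": "step_arm", "data": {"moves": [{"dp": [0, 0, 0], "dr": [0, 0, 0], "fingers": 1}, {"dp": [0, 0, 0], "dr": [0, 0, 0], "fingers": 1}, {"dp": [0, 0, 16], "dr": [0, 0, 0], "fingers": 1}, {"dp": [0, 0, 20], "dr": [0, 0, 0], "fingers": 1}, {"dp": [0, 0, 20], "dr": [0, 0, 0], "fingers": 1}]}}

```text
time_s: 9.05
tool_pos: [0.5064, -0.0024, 0.2181]
tool_rot: [-180.0, -0.1, 165.2]
force: [0.9, 0.2, -1.4]
grip_width: 0.0192
grasp_force: 30.0
```

Emit:
{"op": "step_arm", "data": {"moves": [{"dp": [0, 0, 15], "dr": [0, 0, 0], "fingers": 1}, {"dp": [0, 0, 4], "dr": [0, 0, 0], "fingers": 1}, {"dp": [0, 0, 1], "dr": [0, 0, 0], "fingers": 1}, {"dp": [0, 0, 0], "dr": [0, 0, 0], "fingers": 1}, {"dp": [0, 0, 0], "dr": [0, 0, 0], "fingers": 1}]}}

```text
time_s: 9.68
tool_pos: [0.5069, -0.0027, 0.2015]
tool_rot: [180.0, -0.0, 165.2]
force: [-4.4, -1.3, 10.1]
grip_width: 0.0191
grasp_force: 30.0
```

Emit:
{"op": "step_arm", "data": {"moves": [{"dp": [0, 0, -15], "dr": [0, 0, 0], "fingers": 1}, {"dp": [0, 0, -20], "dr": [0, 0, 0], "fingers": 1}, {"dp": [0, 0, -20], "dr": [0, 0, 0], "fingers": 1}, {"dp": [0, 0, -15], "dr": [0, 0, 0], "fingers": 1}, {"dp": [0, 0, -6], "dr": [0, 0, 0], "fingers": 1}]}}

```text
time_s: 10.3
tool_pos: [0.5076, -0.0023, 0.2773]
tool_rot: [180.0, 0.1, 165.2]
force: [-0.1, 0.3, -1.2]
grip_width: 0.0191
grasp_force: 30.0
```

Emit:
{"op": "step_arm", "data": {"moves": [{"dp": [0, 0, 0], "dr": [0, 0, 0], "fingers": 1}, {"dp": [0, 0, 0], "dr": [0, 0, 0], "fingers": 1}, {"dp": [0, 0, -25], "dr": [0, 0, 0], "fingers": 1}, {"dp": [0, 0, -20], "dr": [0, 0, 0], "fingers": 1}, {"dp": [0, 0, -10], "dr": [0, 0, 0], "fingers": 1}]}}

```text
time_s: 10.92
tool_pos: [0.5073, -0.0024, 0.3316]
tool_rot: [180.0, 0.0, 165.2]
force: [0.6, 0.8, -0.5]
grip_width: 0.0193
grasp_force: 30.0
```

```bash
python3 - <<'E'
from h import *
go(.489,.268,.331); i=snap('top','t3'); j=snap('wrist','w3')
a=i[115:265,150:350]; a=cv2.resize(a,(800,600),interpolation=cv2.INTER_CUBIC)
for n,im,z in(('t3',i,.07),('w3',j,.07),('w2',cv2.cvtColor(cv2.imread('pics/w2.png'),cv2.COLOR_BGR2RGB),.07)):
    h=cv2.cvtColor(im,cv2.COLOR_RGB2HSV); m=cv2.inRange(h,(95,90,30),(118,255,255))
    c,l,s,ce=cv2.connectedComponentsWithStats(m)
    for k in range(1,c):
        if s[k,4]>80: print(n,s[k],ce[k].round(1),atz(n,s[k,0]+s[k,2]/2-.5,s[k,1]+s[k,3]/2-.5,z).round(4))
cv2.imwrite('pics/w3v.png',np.clip(cv2.cvtColor(np.hstack([cv2.resize(j[:200,256:],(400,312)),cv2.resize(i[140:230,150:265],(400,312))]),cv2.COLOR_RGB2BGR)*1.3,0,255).astype('uint8'))
E
```

```text
t 10.93 pos [ 0.5073 -0.0024  0.3316] rot [1.7999e+02 2.0000e-02 1.6523e+02] F [ 0.62  0.79 -0.54] w 0.0193 30.0 q [-31.  -2.  28.  96.   1.  86.  72.] -> dp [ 86.7 256.8   0.7]
t3 [76 52  6 20 97] [78.7 61.4] [0.9349 0.5932 0.07  ]
t3 [345  77  18  13  95] [352.4  81.9] [ 0.8653 -0.3208  0.07  ]
t3 [227 126  43  17 474] [249.3 133. ] [0.6932 0.025  0.07  ]
t3 [  0 133  15  77 735] [  5.2 171.6] [0.566  0.8135 0.07  ]
t3 [161 184  28  25 564] [174.2 195.8] [0.4882 0.2614 0.07  ]
t3 [482 262  17  14 131] [488.9 268.1] [ 0.2657 -0.7471  0.07  ]
w3 [ 410   54  100   77 5992] [460.4  93. ] [0.4879 0.2518 0.07  ]
w3 [ 191   94  150  155 5756] [273.2 159. ] [0.5217 0.0041 0.07  ]
w3 [271 300  21  16 130] [278.1 309.2] [ 0.7208 -0.0241  0.07  ]
w2 [ 411   55  100   77 6060] [461.5  93.7] [0.488  0.2516 0.07  ]
w2 [ 190   94  150  155 5770] [273.  159.3] [0.5201 0.0032 0.07  ]
w2 [271 301  23  15 136] [278.  309.5] [ 0.7192 -0.0223  0.07  ]
```

View pics/w3v.png

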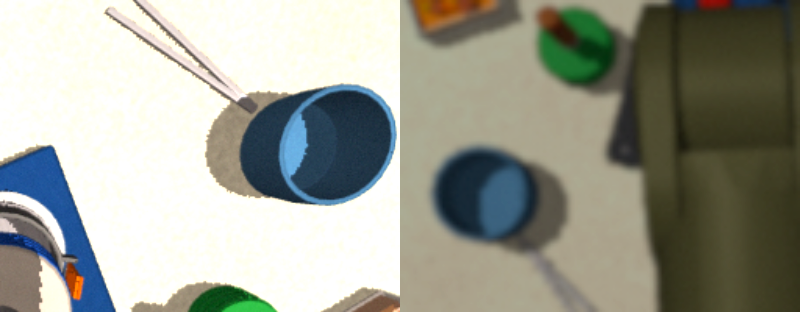

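The jar stands empty where it was: rim centred on w3 pixel (472.5,92.3), with the ellipse seen in the crop at 281..396 x 84..205.

```bash
python3 - <<'E'
from h import *
print(atz('w3',472.3,92.2,.07), atz('t3',174.0,195.4,.07), tri(('w3',472.3,92.2),('t3',174,195.4)))
# lid & hopper from w3 to help: pixel->world for later
E
```

```text
[0.49198055 0.26650587 0.07      ] [0.49010934 0.2630882  0.07      ] [0.49015268 0.26069882 0.07955405]
```

Emit:
{"op": "step_arm", "data": {"moves": [{"dp": [8, 24, 0], "dr": [0, 0, 0], "fingers": 1}, {"dp": [12, 35, 0], "dr": [0, 0, 0], "fingers": 1}, {"dp": [15, 44, 0], "dr": [0, 0, 0], "fingers": 1}, {"dp": [15, 44, 0], "dr": [0, 0, 0], "fingers": 1}, {"dp": [15, 44, 0], "dr": [0, 0, 0], "fingers": 1}]}}

```text
time_s: 11.65
tool_pos: [0.4924, 0.2001, 0.3299]
tool_rot: [-179.9, -0.1, 165.2]
force: [0.9, -0.6, -1.4]
grip_width: 0.0194
grasp_force: 30.0
```

Emit:
{"op": "step_arm", "data": {"moves": [{"dp": [12, 35, 0], "dr": [0, 0, 0], "fingers": 1}, {"dp": [7, 22, 0], "dr": [0, 0, 0], "fingers": 1}, {"dp": [2, 8, 0], "dr": [0, 0, 0], "fingers": 1}, {"dp": [0, 0, 0], "dr": [0, 0, 0], "fingers": 1}, {"dp": [0, 0, 20], "dr": [0, 0, 0], "fingers": 1}]}}

```text
time_s: 12.28
tool_pos: [0.4909, 0.2654, 0.3128]
tool_rot: [179.9, 0.2, 165.1]
force: [-0.2, 0.2, -0.1]
grip_width: 0.019
grasp_force: 30.0
```

Emit:
{"op": "step_arm", "data": {"moves": [{"dp": [0, 0, 30], "dr": [0, 0, 0], "fingers": 1}, {"dp": [0, 0, 25], "dr": [0, 0, 0], "fingers": 1}, {"dp": [0, 0, 10], "dr": [0, 0, 0], "fingers": 1}, {"dp": [0, 0, 0], "dr": [0, 0, 0], "fingers": 1}, {"dp": [0, 0, 0], "dr": [0, 0, 0], "fingers": 1}]}}

```text
time_s: 12.9
tool_pos: [0.4901, 0.267, 0.2476]
tool_rot: [179.9, 0.1, 165.2]
force: [-0.5, 0.1, -1.2]
grip_width: 0.0192
grasp_force: 30.0
```

Emit:
{"op": "step_arm", "data": {"moves": [{"dp": [0, 0, 20], "dr": [0, 0, 0], "fingers": 1}, {"dp": [0, 0, 20], "dr": [0, 0, 0], "fingers": 1}, {"dp": [0, 0, 20], "dr": [0, 0, 0], "fingers": 1}, {"dp": [0, 0, 12], "dr": [0, 0, 0], "fingers": 1}, {"dp": [0, 0, 4], "dr": [0, 0, 0], "fingers": 1}]}}

```text
time_s: 13.52
tool_pos: [0.4894, 0.2672, 0.1703]
tool_rot: [180.0, 0.0, 165.2]
force: [0.2, -0.4, -0.6]
grip_width: 0.0193
grasp_force: 30.0
```

Emit:
{"op": "step_arm", "data": {"moves": [{"dp": [0, 0, 2], "dr": [0, 0, 0], "fingers": 1}, {"dp": [0, 0, 1], "dr": [0, 0, 0], "fingers": 1}, {"dp": [0, 0, 1], "dr": [0, 0, 0], "fingers": 1}, {"dp": [0, 0, 0], "dr": [0, 0, 0], "fingers": 1}, {"dp": [0, 0, 0], "dr": [0, 0, 0], "fingers": 1}]}}

```text
time_s: 14.15
tool_pos: [0.4894, 0.2672, 0.1664]
tool_rot: [180.0, 0.0, 165.2]
force: [-0.3, 0.1, -0.9]
grip_width: 0.0191
grasp_force: 30.0
```

Emit:
{"op": "step_arm", "data": {"moves": [{"dp": [0, 0, 0.7], "dr": [0, 0, 0], "fingers": 1}, {"dp": [0, 0, 0], "dr": [0, 0, 0], "fingers": 1}, {"dp": [0, 0, 0], "dr": [0, 0, 0], "fingers": 1}, {"dp": [0, 0, 0], "dr": [0, 0, 0], "fingers": 1}, {"dp": [0, 0, 0], "dr": [0, 0, 0], "fingers": 1}]}}

```text
time_s: 14.78
tool_pos: [0.4893, 0.2671, 0.1656]
tool_rot: [180.0, 0.0, 165.2]
force: [-0.1, -0.8, -1.2]
grip_width: 0.0193
grasp_force: 30.0
```

Emit:
{"op": "step_arm", "data": {"moves": [{"dp": [0, 0, 0.7], "dr": [0, 0, 0], "fingers": 1}, {"dp": [0, 0, 0.6], "dr": [0, 0, 0], "fingers": 1}, {"dp": [0, 0, 0], "dr": [0, 0, 0], "fingers": 1}, {"dp": [0, 0, 0], "dr": [0, 0, 0], "fingers": 1}, {"dp": [0, 0, 0], "dr": [0, 0, 0], "fingers": 1}]}}

```text
time_s: 15.4
tool_pos: [0.4896, 0.2672, 0.1655]
tool_rot: [180.0, 0.0, 165.2]
force: [-0.8, -1.4, 6.0]
grip_width: 0.0193
grasp_force: 30.0
```

Emit:
{"op": "step_arm", "data": {"moves": [{"dp": [0, 0, -1], "dr": [0, 0, 0], "fingers": 1}, {"dp": [0, 0, 0], "dr": [0, 0, 0], "fingers": 0}, {"dp": [0, 0, 0], "dr": [0, 0, 0], "fingers": 0}, {"dp": [0, 0, 0], "dr": [0, 0, 0], "fingers": 0}, {"dp": [0, 0, 0], "dr": [0, 0, 0], "fingers": 0}]}}

```text
time_s: 16.02
tool_pos: [0.4893, 0.2671, 0.1652]
tool_rot: [-180.0, -0.0, 165.2]
force: [0.7, -0.1, -0.5]
grip_width: 0.0515
grasp_force: 0.0
```

Emit:
{"op": "step_arm", "data": {"moves": [{"dp": [0, 0, -10], "dr": [0, 0, 0], "fingers": 0}, {"dp": [0, 0, -30], "dr": [0, 0, 0], "fingers": 0}, {"dp": [0, 0, -40], "dr": [0, 0, 0], "fingers": 0}, {"dp": [0, 0, -15], "dr": [0, 0, 0], "fingers": 0}, {"dp": [0, 0, 0], "dr": [0, 0, 0], "fingers": 0}]}}

```text
time_s: 16.65
tool_pos: [0.4898, 0.2674, 0.2614]
tool_rot: [179.9, 0.1, 165.2]
force: [0.0, 0.1, -0.1]
grip_width: 0.0868
grasp_force: 0.0
```

Emit:
{"op": "step_arm", "data": {"moves": [{"dp": [-9, -30, 0], "dr": [0, 0, 0], "fingers": 0}, {"dp": [-16, -50, 0], "dr": [0, 0, 0], "fingers": 0}, {"dp": [-16, -50, 0], "dr": [0, 0, 0], "fingers": 0}, {"dp": [-16, -47, 0], "dr": [0, 0, 0], "fingers": 0}, {"dp": [-9, -30, 0], "dr": [0, 0, 0], "fingers": 0}]}}

```text
time_s: 17.27
tool_pos: [0.4994, 0.0471, 0.2586]
tool_rot: [-179.9, -0.1, 165.1]
force: [0.4, 0.9, 0.2]
grip_width: 0.0873
grasp_force: 0.0
```

Emit:
{"op": "step_arm", "data": {"moves": [{"dp": [0, 0, 0], "dr": [0, 0, 0], "fingers": 0}, {"dp": [0, 0, 0], "dr": [0, 0, 0], "fingers": 0}, {"dp": [0, 0, 0], "dr": [0, 0, 0], "fingers": 0}, {"dp": [0, 0, 0], "dr": [0, 0, 0], "fingers": 0}, {"dp": [0, 0, 0], "dr": [0, 0, 0], "fingers": 0}]}}

```text
time_s: 17.9
tool_pos: [0.5003, 0.0507, 0.2602]
tool_rot: [180.0, 0.0, 165.3]
force: [-0.1, -0.2, 1.0]
grip_width: 0.0868
grasp_force: 0.0
```

```bash
python3 - <<'E'
from h import *
go(.5,-.06,.26); snap('wrist','w4')
E
```

```text
t 17.9 pos [0.5003 0.0507 0.2602] rot [180.     0.   165.29] F [-0.1  -0.2   1.03] w 0.0868 0.0 q [-33.  -1.  24. 103.   0.  78.  66.] -> dp [ -27.8 -107.2    0.2]
```

Emit:
{"op": "step_arm", "data": {"moves": [{"dp": [-8, -30, 0], "dr": [0, 0, 0], "fingers": 0}, {"dp": [-12, -46, 0], "dr": [0, 0, 0], "fingers": 0}, {"dp": [-8, -30, 0], "dr": [0, 0, 0], "fingers": 0}, {"dp": [0, 0, 0], "dr": [0, 0, 0], "fingers": 0}, {"dp": [0, 0, 0], "dr": [0, 0, 0], "fingers": 0}]}}

```text
time_s: 18.58
tool_pos: [0.5005, -0.0584, 0.2602]
tool_rot: [180.0, -0.0, 165.3]
force: [0.2, 0.6, 0.1]
grip_width: 0.0869
grasp_force: 0.0
```

```bash
python3 - <<'E'
from h import *
go(.4715,-.2695,.26); snap('wrist','w5'); snap('top','t5')
# hopper crops around predicted mouth
ims=[]
for n in('w4','w5'):
    u,v=proj(n,(.507,-.002,.115)); u0,v0=int(u)-66,int(v)-66; print(n,u,v,u0,v0)
    u0=max(u0,0);v0=max(v0,0)
    c=cv2.imread(f'pics/{n}.png')[v0:v0+133,u0:u0+133]; print(u0,v0,c.shape)
    ims.append(np.clip(cv2.resize(c,(399,399),interpolation=cv2.INTER_CUBIC)*1.3,0,255).astype('uint8'))
cv2.imwrite('pics/hop.png',np.hstack(ims))
E
```

```text
t 18.57 pos [ 0.5005 -0.0584  0.2602] rot [ 1.7995e+02 -1.0000e-02  1.6528e+02] F [0.22 0.63 0.13] w 0.0869 0.0 q [-27.  -1.  31. 103.   0.  78.  79.] -> dp [-2.560e+01 -2.115e+02  1.000e-01]
w4 205.04464109823448 205.1856968270295 139 139
139 139 (133, 133, 3)
w5 319.93462568394756 175.82393188630425 253 109
253 109 (133, 133, 3)
```

View pics/hop.png

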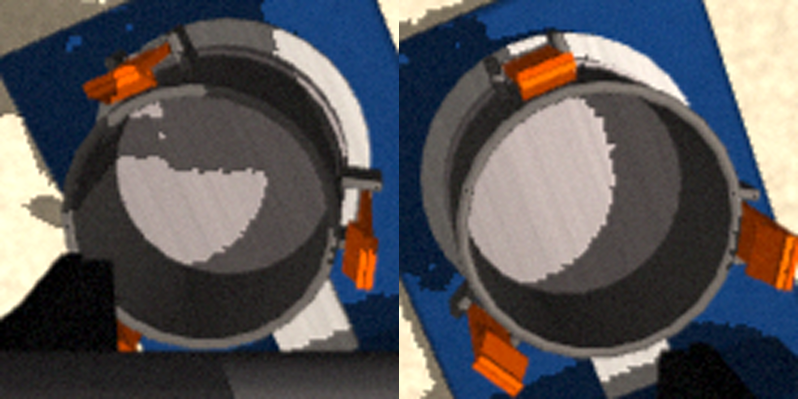

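```bash
cat > fit.py <<'E'
from h import *
from scipy.optimize import least_squares
th=np.linspace(0,2*np.pi,180)
def ext(n,c,r):
    P=np.array([proj(n,(c[0]+r*np.cos(t),c[1]+r*np.sin(t),c[2])) for t in th]); return np.array([P[:,0].min(),P[:,0].max(),P[:,1].min(),P[:,1].max()])
def fit(views,r,z0,zfree=False,x0=(.5,0)):
    f=lambda p:np.concatenate([(ext(n,(p[0],p[1],p[2] if zfree else z0),r)-e)[~np.isnan(e)] for n,e in views])
    s=least_squares(f,[*x0]+([z0] if zfree else []),diff_step=1e-4); return s.x.round(4),s.fun.round(1)
E
python3 - <<'E'
from fit import *
N=np.nan
c=lambda x,s,o:(x+.5)/s-.5+o
w4=('w4',np.array([c(66,3,139),N,c(83,3,139),c(348,3,139)]))
w5=('w5',np.array([c(457-399,3,253),c(742-399,3,253),c(80,3,109),c(356,3,109)]))
t=('top0',np.array([c(358,4,150),c(492,4,150),c(238,4,115),c(370,4,115)]))
s=('scene0',np.array([c(386,4,150),c(469,4,150),c(169,4,140),N]))
for v in([w4],[w5],[t],[s]): print(v[0][0],fit(v,.044,.115))
print(fit([w4,w5],.044,.115,True)); print(fit([w4,w5,t,s],.044,.115,True))
print(ray('w5',256,192), ray('w4',256,192)[0])
# direct: where does base camera think the gripper TCP offset is
E
```

```text
w4 (array([ 0.5143, -0.0015]), array([ 0. , -0.5,  0.6]))
w5 (array([ 0.5137, -0.0039]), array([-0.8,  0.8, -0.8,  1. ]))
top0 (array([ 0.5046, -0.0035]), array([ 2.7, -2.7,  2.5, -2.4]))
scene0 (array([ 0.5165, -0.0034]), array([-0.4,  0.4, -0. ]))
(array([ 0.5151, -0.0033,  0.1103]), array([-0.1, -0.1, -0.4,  0. ,  0.1,  0.1,  0.4]))
(array([ 0.5143, -0.0032,  0.1118]), array([-0.8, -0.7, -0.5, -0.1,  0.5, -0.7,  0.2,  2.7, -2.7, -0.5, -5.5,
       -0.6,  0.3,  0.3]))
(array([ 0.43121933, -0.04074183,  0.40285555]), array([ 0.2537579 , -0.07107171, -0.96465317])) [0.43107228 0.068477   0.40280324]
```

The wrist views give the rim consistently as (0.514, -0.003). The top view's ring was blurred by the hopper's collar, so I trust the wrist. Next, the lid.

Emit:
{"op": "step_arm", "data": {"moves": [{"dp": [-4, -30, 0], "dr": [0, 0, 0], "fingers": 0}, {"dp": [-6, -50, 10], "dr": [0, 0, 0], "fingers": 0}, {"dp": [-6, -52, 20], "dr": [0, 0, 0], "fingers": 0}, {"dp": [-6, -50, 30], "dr": [0, 0, 0], "fingers": 0}, {"dp": [-4, -29, 30], "dr": [0, 0, 0], "fingers": 0}]}}

```text
time_s: 19.3
tool_pos: [0.4717, -0.2718, 0.1698]
tool_rot: [-180.0, 0.1, 165.2]
force: [0.1, 0.8, 0.0]
grip_width: 0.0874
grasp_force: 0.0
```

Emit:
{"op": "step_arm", "data": {"moves": [{"dp": [0, 0, 0], "dr": [0, 0, 0], "fingers": 0}, {"dp": [0, 0, 0], "dr": [0, 0, 0], "fingers": 0}, {"dp": [0, 0, 0], "dr": [0, 0, 0], "fingers": 0}, {"dp": [0, 0, 0], "dr": [0, 0, 0], "fingers": 0}, {"dp": [0, 0, 0], "dr": [0, 0, 0], "fingers": 0}]}}

```text
time_s: 19.92
tool_pos: [0.4722, -0.2697, 0.1707]
tool_rot: [180.0, 0.1, 165.3]
force: [0.4, 0.4, 0.4]
grip_width: 0.0868
grasp_force: 0.0
```

```bash
python3 - <<'E'
from fit import *
go(.4715,-.2695,.17); i=snap('wrist','w6'); print(proj('w6',(.4715,-.2695,.024)),proj('w6',(.4715,-.2695,.052)))
m=cv2.inRange(cv2.cvtColor(i,cv2.COLOR_RGB2HSV),(20,120,60),(34,255,255))
c,l,s,ce=cv2.connectedComponentsWithStats(m)
k=1+s[1:,4].argmax(); b=s[k]; print(b)
e=np.array([b[0]-.5,b[0]+b[2]-.5,b[1]-.5,b[1]+b[3]-.5]); e2=e.copy(); e2[3]=np.nan
print(fit([('w6',e)],.048,.021,x0=(.4715,-.2695)),fit([('w6',e2)],.048,.021,x0=(.4715,-.2695)))
# same for top view
i=cv2.cvtColor(cv2.imread('pics/t5.png'),cv2.COLOR_BGR2RGB)
m=cv2.inRange(cv2.cvtColor(i,cv2.COLOR_RGB2HSV),(20,120,60),(34,255,255)); m[:150]=0;m[:,:300]=0
c,l,s,ce=cv2.connectedComponentsWithStats(m);k=1+s[1:,4].argmax();b=s[k];print(b,fit([('t5',np.array([b[0]-.5,b[0]+b[2]-.5,b[1]-.5,b[1]+b[3]-.5]))],.048,.021,x0=(.4715,-.2695)))
u0,v0=100,0
cv2.imwrite('pics/w6v.png',np.clip(cv2.resize(cv2.imread('pics/w6.png'),(800,600))*1.3,0,255).astype('uint8'))
E
```

```text
t 19.93 pos [ 0.4722 -0.2697  0.1707] rot [1.7997e+02 6.0000e-02 1.6529e+02] F [0.4  0.39 0.37] w 0.0868 0.0 q [-12.  10.  44. 105.  -7.  68. 109.] -> dp [0.7 0.  0.7]
(np.float64(257.93628585377263), np.float64(183.09745674793115)) (np.float64(257.9848815384246), np.float64(191.09532730160956))
[ 205  134  104  100 7174]
(array([ 0.4742, -0.2716]), array([ 0.3, -0.3, -0.2,  0.2])) (array([ 0.4744, -0.2716]), array([ 0.3, -0.3, -0. ]))
[322 189  29  29 582] (array([ 0.4715, -0.2702]), array([ 0.1, -0.1,  0.2, -0.2]))
```

View pics/w6v.png

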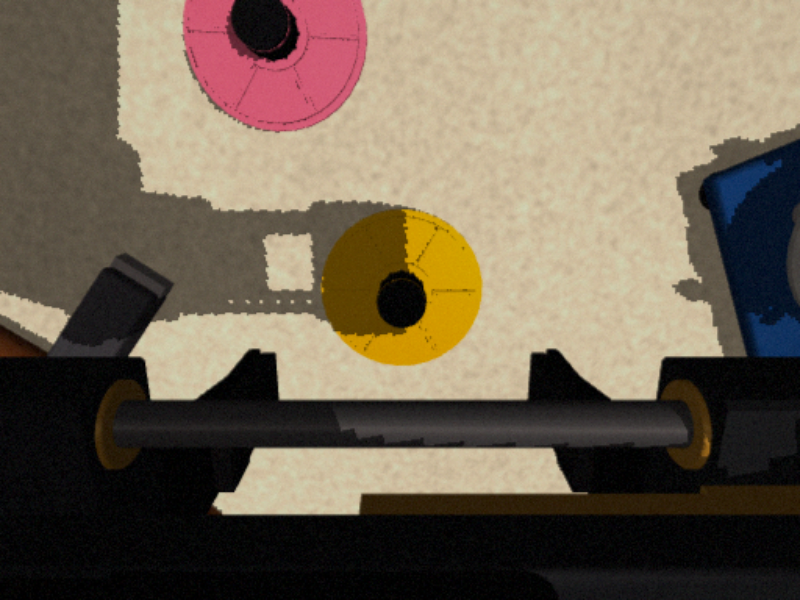

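The yellow lid lies at w6 (400,288), its knob between the fingers with nothing in the way. The hopper minus lid shift from the same wrist camera is (+39.7, +268.9) mm. Descending to grip the knob.

Emit:
{"op": "step_arm", "data": {"moves": [{"dp": [-2, -1, 20], "dr": [0, 0, 0], "fingers": 0}, {"dp": [0, 0, 30], "dr": [0, 0, 0], "fingers": 0}, {"dp": [0, 0, 35], "dr": [0, 0, 0], "fingers": 0}, {"dp": [0, 0, 25], "dr": [0, 0, 0], "fingers": 0.2}, {"dp": [0, 0, 12], "dr": [0, 0, 0], "fingers": 0.4}]}}

```text
time_s: 20.6
tool_pos: [0.4728, -0.2712, 0.047]
tool_rot: [180.0, -0.1, 165.2]
force: [-0.6, -1.3, 0.6]
grip_width: 0.0746
grasp_force: 0.0
```

Emit:
{"op": "step_arm", "data": {"moves": [{"dp": [0, 0, 1], "dr": [0, 0, 0], "fingers": 1}, {"dp": [0, 0, 0], "dr": [0, 0, 0], "fingers": 1}, {"dp": [0, 0, 0], "dr": [0, 0, 0], "fingers": 1}, {"dp": [0, 0, 0], "dr": [0, 0, 0], "fingers": 1}, {"dp": [0, 0, 0], "dr": [0, 0, 0], "fingers": 1}], "squeeze": 55}}

```text
time_s: 21.22
tool_pos: [0.4737, -0.2716, 0.0476]
tool_rot: [180.0, 0.0, 165.2]
force: [0.5, 1.3, 2.5]
grip_width: 0.0252
grasp_force: 47.2
```

Emit:
{"op": "step_arm", "data": {"moves": [{"dp": [0, 0, 0], "dr": [0, 0, 0], "fingers": 1}, {"dp": [0, 0, 0], "dr": [0, 0, 0], "fingers": 1}, {"dp": [0, 0, 0], "dr": [0, 0, 0], "fingers": 1}, {"dp": [0, 0, 0], "dr": [0, 0, 0], "fingers": 1}, {"dp": [0, 0, 0], "dr": [0, 0, 0], "fingers": 1}]}}

```text
time_s: 21.85
tool_pos: [0.4737, -0.2715, 0.0476]
tool_rot: [180.0, 0.0, 165.2]
force: [-0.5, 1.9, 5.4]
grip_width: 0.0247
grasp_force: 55.0
```

Emit:
{"op": "step_arm", "data": {"moves": [{"dp": [0, 0, -15], "dr": [0, 0, 0], "fingers": 1}, {"dp": [0, 0, -35], "dr": [0, 0, 0], "fingers": 1}, {"dp": [0, 0, -45], "dr": [0, 0, 0], "fingers": 1}, {"dp": [0, 0, -40], "dr": [0, 0, 0], "fingers": 1}, {"dp": [0, 0, -30], "dr": [0, 0, 0], "fingers": 1}]}}

```text
time_s: 22.48
tool_pos: [0.4734, -0.2722, 0.2145]
tool_rot: [-180.0, 0.1, 165.2]
force: [-0.1, 0.1, -1.1]
grip_width: 0.0249
grasp_force: 55.0
```

Emit:
{"op": "step_arm", "data": {"moves": [{"dp": [2, 20, 0], "dr": [0, 0, 0], "fingers": 1}, {"dp": [5, 40, 0], "dr": [0, 0, 0], "fingers": 1}, {"dp": [5, 45, 0], "dr": [0, 0, 0], "fingers": 1}, {"dp": [5, 45, 0], "dr": [0, 0, 0], "fingers": 1}, {"dp": [5, 45, 0], "dr": [0, 0, 0], "fingers": 1}]}}

```text
time_s: 23.1
tool_pos: [0.5017, -0.0765, 0.2127]
tool_rot: [180.0, 0.0, 165.2]
force: [-0.1, 1.5, -1.8]
grip_width: 0.0248
grasp_force: 55.0
```

Emit:
{"op": "step_arm", "data": {"moves": [{"dp": [4, 38, 0], "dr": [0, 0, 0], "fingers": 1}, {"dp": [3, 27, 0], "dr": [0, 0, 0], "fingers": 1}, {"dp": [1, 10, 0], "dr": [0, 0, 0], "fingers": 1}, {"dp": [0, 0, 0], "dr": [0, 0, 0], "fingers": 1}, {"dp": [0, 0, 0], "dr": [0, 0, 0], "fingers": 1}]}}

```text
time_s: 23.72
tool_pos: [0.5131, -0.0047, 0.2124]
tool_rot: [-180.0, 0.0, 165.1]
force: [0.2, 0.3, -0.8]
grip_width: 0.0247
grasp_force: 55.0
```

```bash
python3 - <<'E'
from fit import *
go(.5134,-.0026,.177); i=snap('wrist','w7'); j=snap('scene','s7')
m=cv2.inRange(cv2.cvtColor(i,cv2.COLOR_RGB2HSV),(20,120,60),(34,255,255))
c,l,s,ce=cv2.connectedComponentsWithStats(m);k=1+s[1:,4].argmax();b=s[k];print(b)
o=env.get_obs(); zf=o['tool_pos'][2]-.0476+.021
e=np.array([b[0]-.5,b[0]+b[2]-.5,b[1]-.5,np.nan])
print('lid',zf,fit([('w7',e)],.048,zf,x0=(.51,0)))
b=np.clip(cv2.resize(j[110:222,170:319],(400,300),interpolation=cv2.INTER_CUBIC)*1.3,0,255)
cv2.imwrite('pics/w7v.png',cv2.cvtColor(np.hstack([np.clip(cv2.resize(i,(400,300))*1.3,0,255),b]).astype('uint8'),cv2.COLOR_RGB2BGR))
E
```

```text
t 23.73 pos [ 0.5131 -0.0047  0.2124] rot [-1.7997e+02  1.0000e-02  1.6509e+02] F [ 0.24  0.3  -0.81] w 0.0247 55.0 q [-32.   2.  31. 106.  -1.  72.  74.] -> dp [ 0.3  2.2 35.3]
[  173   151   170   101 10295]
lid 0.18575380302114275 (array([ 0.5133, -0.0053]), array([-0.7,  0.7,  0.1]))
```

View pics/w7v.png

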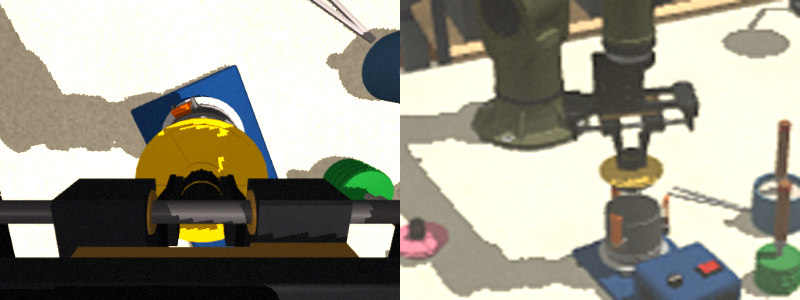

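The lid hangs level over the hopper and the brush stands in its jar. Lowering the plug to the mouth.

Emit:
{"op": "step_arm", "data": {"moves": [{"dp": [0, 1.5, 10], "dr": [0, 0, 0], "fingers": 1}, {"dp": [0, 0, 15], "dr": [0, 0, 0], "fingers": 1}, {"dp": [0, 0, 12], "dr": [0, 0, 0], "fingers": 1}, {"dp": [0, 0, 6], "dr": [0, 0, 0], "fingers": 1}, {"dp": [0, 0, 3], "dr": [0, 0, 0], "fingers": 1}]}}

```text
time_s: 24.45
tool_pos: [0.5135, -0.0015, 0.1657]
tool_rot: [-180.0, -0.0, 165.2]
force: [-0.2, 0.9, -1.3]
grip_width: 0.0247
grasp_force: 55.0
```

Emit:
{"op": "step_arm", "data": {"moves": [{"dp": [0, 0, 2], "dr": [0, 0, 0], "fingers": 1}, {"dp": [0, 0, 2], "dr": [0, 0, 0], "fingers": 1}, {"dp": [0, 0, 2], "dr": [0, 0, 0], "fingers": 1}, {"dp": [0, 0, 1], "dr": [0, 0, 0], "fingers": 1}, {"dp": [0, 0, 0], "dr": [0, 0, 0], "fingers": 1}]}}

```text
time_s: 25.08
tool_pos: [0.5136, -0.0015, 0.1593]
tool_rot: [180.0, 0.0, 165.2]
force: [1.1, 0.7, -2.2]
grip_width: 0.0249
grasp_force: 55.0
```

Emit:
{"op": "step_arm", "data": {"moves": [{"dp": [0, -1, 1], "dr": [0, 0, 0], "fingers": 1}, {"dp": [0, 0, 1], "dr": [0, 0, 0], "fingers": 1}, {"dp": [0, 0, 1], "dr": [0, 0, 0], "fingers": 1}, {"dp": [0, 0, 1], "dr": [0, 0, 0], "fingers": 1}, {"dp": [0, 0, 0], "dr": [0, 0, 0], "fingers": 1}]}}

```text
time_s: 25.7
tool_pos: [0.5136, -0.0027, 0.1555]
tool_rot: [-180.0, 0.0, 165.2]
force: [0.5, -2.3, 0.8]
grip_width: 0.0247
grasp_force: 55.0
```

Emit:
{"op": "step_arm", "data": {"moves": [{"dp": [0, 0, 1.5], "dr": [0, 0, 0], "fingers": 1}, {"dp": [0, 0, 1.5], "dr": [0, 0, 0], "fingers": 1}, {"dp": [0, 0, 1.5], "dr": [0, 0, 0], "fingers": 1}, {"dp": [0, 0, 1.5], "dr": [0, 0, 0], "fingers": 1}, {"dp": [0, 0, 0], "dr": [0, 0, 0], "fingers": 1}]}}

```text
time_s: 26.32
tool_pos: [0.5146, -0.0026, 0.1516]
tool_rot: [179.9, 0.1, 165.2]
force: [-4.1, -1.6, 13.6]
grip_width: 0.0246
grasp_force: 55.0
```

Emit:
{"op": "step_arm", "data": {"moves": [{"dp": [1, 0, 1], "dr": [0, 0, 0], "fingers": 1}, {"dp": [0, 0, 1], "dr": [0, 0, 0], "fingers": 1}, {"dp": [0, 0, 1], "dr": [0, 0, 0], "fingers": 1}, {"dp": [0, 0, 1], "dr": [0, 0, 0], "fingers": 1}, {"dp": [0, 0, 0], "dr": [0, 0, 0], "fingers": 1}]}}

```text
time_s: 26.95
tool_pos: [0.513, -0.0024, 0.1452]
tool_rot: [180.0, 0.1, 165.2]
force: [2.5, -1.7, -0.8]
grip_width: 0.0249
grasp_force: 55.0
```

The force fell to nothing with the TCP at 145 mm, so the clips have snapped over. Now pressing firmly.

Emit:
{"op": "step_arm", "data": {"moves": [{"dp": [0, 0, 1], "dr": [0, 0, 0], "fingers": 1}, {"dp": [0, 0, 1], "dr": [0, 0, 0], "fingers": 1}, {"dp": [0, 0, 1], "dr": [0, 0, 0], "fingers": 1}, {"dp": [0, 0, 1], "dr": [0, 0, 0], "fingers": 1}, {"dp": [0, 0, 0], "dr": [0, 0, 0], "fingers": 1}]}}

```text
time_s: 27.58
tool_pos: [0.5131, -0.0025, 0.1445]
tool_rot: [179.9, 0.0, 165.2]
force: [-6.3, -3.5, 23.0]
grip_width: 0.0248
grasp_force: 55.0
```

Emit:
{"op": "step_arm", "data": {"moves": [{"dp": [0, 0, 0], "dr": [0, 0, 0], "fingers": 1}, {"dp": [0, 0, 0], "dr": [0, 0, 0], "fingers": 1}, {"dp": [0, 0, 0], "dr": [0, 0, 0], "fingers": 1}, {"dp": [0, 0, 0], "dr": [0, 0, 0], "fingers": 1}, {"dp": [0, 0, 0], "dr": [0, 0, 0], "fingers": 1}]}}

```text
time_s: 28.2
tool_pos: [0.5131, -0.0026, 0.1445]
tool_rot: [179.9, 0.0, 165.2]
force: [-6.0, -3.2, 21.7]
grip_width: 0.0253
grasp_force: 55.0
```

```bash
python3 - <<'E'
from fit import *
go(.513,-.0025,.1446); j=snap('scene','s8')
h=cv2.cvtColor(j,cv2.COLOR_RGB2HSV); m=cv2.inRange(h,(20,120,50),(34,255,255)); m[:, :235]=0; m[:,285:]=0
c,l,s,ce=cv2.connectedComponentsWithStats(m)
for k in range(1,c):
    if s[k,4]>20: print(s[k],ce[k].round(1))
for z in(.118,.124): print(z,ext('s8',(.513,-.0025,z),.048).round(1))
E
```

```text
t 28.2 pos [ 0.5131 -0.0026  0.1445] rot [1.7993e+02 5.0000e-02 1.6521e+02] F [-6.03 -3.19 21.75] w 0.0253 55.0 q [-31.   6.  31. 110.  -3.  64.  76.] -> dp [ 0.1  0.  -0.1]
[246 182  22  12 141] [257.5 188.3]
0.118 [244.6 268.1 180.2 193.6]
0.124 [244.5 268.1 179.  192.3]
```

The lid sits at seated height (about z 118 mm, level) with a steady 22 N push. Handing in.

```bash
python3 -c "
from cell import env
print(env.sign_off())"
```

```text
the job is handed in; nothing more can be done
None
```

The job is handed in at about 28 s: two full scrub strokes done, the brush standing back in its jar, and the lid snapped onto the rim with the fingers still pressing it down at about 22 N; I confirmed the final seating from force, height and a colour check, not by viewing a last picture.

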